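# Exercise the sprung corner of a slide-copying tilt stage up to its index

### The job

Check the slide-copying stage before use: with the fingertips press down the round thumb pad on its sprung corner until the upright pointer stands level with the brass index rider on the scale, without running past it, and hold it there for about a second. Then ease the corner back up under the fingers, not letting it snap, until the plate is home, and take the hand away. Keep off the pointer and the scale, grip and lift nothing, and leave the slide in its gate and the stage and everything around it where they are.

Things in the scene. Friction and masses are not known exactly. Their poses are not given: they have to be found in the camera images.
- stage: The loose 3 kg tilt stage: dark square steel base (224 mm a side, 12 thick) under a bright square aluminium plate (182 mm a side, top 65 mm up). Origin: centre of the base's underside. Its x axis runs along a diagonal of both squares to the corner with the upright white scale, which is on the side away from the robot; sprung corner with pad and coil spring at -y, fixed post at the +y corner.
- tilt_plate (a joint): Plate's tilt, rad: 0 = home, grows as the pad goes down, stop at 0.32. The hinge line is the stage's x axis raised 52 mm. A spring drives it home: push on the pad 4 to 5 N to leave the seat, about 9 N at 0.2. 0.01 rad is 1 mm at the pad. Let go at once, it snaps home at over 2 rad/s; under fingers rising slower than 60 mm/s it follows gently.
- thumb_pad: The thing to press: a flat black round pad, 36 mm across and 5 mm thick, on top of the sprung corner of the plate, its centre 100 mm from the hinge line on the stage's -y side (x = 0). Origin: centre of its underside; z is its upward normal, tilting with the plate.
- pad_top (a point): Centre of the pad's top face; 70 mm above the table with the plate home.
- pointer: Slim dark pointer fixed to the plate, standing upright from the hinge line in front of the white scale (145 mm from the stage's centre along its +x), 170 mm long, 3.5 mm wide at the tip. It swings towards the stage's -y side as the pad goes down. Origin on the hinge line. Not to be touched.
- pointer_tip (a point): Tip of the pointer, 170 mm from the hinge line; 222 mm above the table with the plate home.
- scale: White graduated sector on two legs on the base, behind the pointer, about 160 mm wide, 246 mm high with the rider; its plane is 136 mm from the stage's centre along +x. Lines every 2 degrees, longer every 10, zero upright. Origin on the hinge line above the stage's origin, axes as the stage's. Carries the rider. Not to be touched.
- rider (a joint): Setting of the brass index rider, a 12 x 14 mm clamp on the scale's rim with a thin blade pointing in at the pointer's tip: the tilt, in rad, that the plate has when the pointer is level with the blade (the wanted value of tilt_plate). Stays as set.
- rider_mark (a point): The point at the rider's blade where the pointer's tip lies when it is level with the rider (170 mm from the hinge line).
- slide: A mounted medium-format slide, 70 x 70 x 3 mm, white frame, 22 g, lying loose in the gate in the middle of the plate. Origin: centre of its underside.
- gate (a point): Centre of the gate in the middle of the plate's top, where the slide's underside lies, 65 mm above the table. Knurled adjuster heads stand 20 mm above the plate 102 mm from here, at the stage's -x and +y corners; nothing stands above the plate near the pad.
- loupe: Bystander: magnifier on a clear foot, 50 mm across, 48 mm high. Origin: centre of its underside.
- slide_stack: Bystander: pile of six mounted slides, 50 x 50 x 19 mm. Origin: centre of its underside.
- screwdriver: Bystander: small screwdriver lying down, 150 mm long, blue handle. Origin under its middle.
- lens_cap: Bystander: black lens cap, 62 mm across, 10 mm high. Origin: centre of its underside.
- blower: Bystander: black rubber dust blower standing nozzle up, 58 mm across, 108 mm high. Origin: centre of its underside.
- spare_lens: Bystander: black projection lens standing up, 60 mm across, 80 mm high. Origin: centre of its underside.
- slide_box: Bystander: small slide box with clear lid, 62 x 102 x 56 mm. Origin: centre of its underside.
Things that resemble listed ones, but are neither listed nor needed, are in the scene too. Several things have the shape of the slide; the one meant has the colours described above.

How it is judged:
By the outcome, as a careful person would: the job done as asked, in the order asked, and still so for the second after the job is handed in, with the robot touching nothing.
It also fails if it takes over 48 s, if anything falls off the work surface, if the arm or the gripper's body presses on something with over 40 N, if the wrist force passes 120 N, or if a joint passes its speed limit or range.

### The arm

A 7-joint arm with a two-finger parallel gripper is mounted at the origin on the work surface. World frame = base frame: x ahead of the robot, y to its left, z up, the work surface at z = 0. Lengths are in mm, angles in rad, forces in N, time in s.
With the tool pointing down it reaches from about 400 to 875 mm from the base axis. Payload 4.4 kg.
Tool frame: the origin (TCP) lies at the very end of the fingers, on their centre line; the grasp point (between the pads) lies 19 mm behind it; y points along the fingers, x is the direction in which the jaws open and shut, and the axes are right-handed (so a half turn about y gives the same grasp; the last joint's range is limited). The gripper opens to 85 mm and grips with 20 to 120 N. Pads are 22 mm wide; open, the fingers measure 114 mm over their backs; the gripper's body (76 mm by 85 mm) begins 54 mm behind the grasp point. The pads swing forward as they close: fully open they stand 13 mm farther back than shut.
Start: joints at [-1.29, 0.628, 0.038, 1.517, -0.027, 0.996, -0.02], TCP at [220.905, 611.325, 231.313] pointing down, gripper open.
Joint ranges: [-3.06, 3.06], [-0.37, 2.12], [-1.25, 1.32], [0.18, 2.47], [-1.1, 4.24], [0.23, 1.98], [-2.94, 2.94]. Speed limits (rad/s): [2.57, 2.57, 3.14, 3.14, 3.14, 3.14, 3.14].

### API

Orientations are given as [roll, pitch, yaw] about the fixed x, y, z axes, in that order (R = Rz(yaw) Ry(pitch) Rx(roll)).
In Python, from cell import readout, eyes, finish_job gives the robot as it stands. The module is installed in compiled form; this text tells all that it offers.
- The arm moves only by the tool apply_moves, never from a script. Its argument "commands" is a list that holds one entry, the list of rows, each a list of 6 numbers: the shift along the tool's x, y, z in units of 0.04 m (1.0 is 0.04 m), then the turn, a rotation vector about the tool's x, y, z in units of 5 degrees (1.0 is 5 degrees). A call has 1 to 8 rows; each row shifts and turns the pose as measured when the row begins, along the tool's axes as they then stand; what a row does not reach is not made up. A row lasts 1/12 s, in which the tool goes at most 41.7 mm and 7.16 degrees, less where a joint would pass 70% of its speed; a pose out of reach is approached as far as the arm can. A call with a number of a shift or a turn outside -1 to 1 is refused whole. A call with a gripper value outside its range is refused whole. "claw" is the finger opening in mm, from 0 to 85.4, set as the call begins (left out, the last holds). The fingers move at their own pace and stop on an object; the grip force is fixed at half the most. Time passes only in rows, so rows that do not move let the fingers close. It gives the time, the measured TCP pose, the force and the opening at its end, in the units of the state.
- readout.read_state(): the state, without advancing time (a new reading comes with each control period).
- eyes.get_image(name): name is "side" or "top" or "wrist"; returns a dict with "image" (420x560x3 uint8, red, green, blue), "mtx" (3x3 intrinsics, pixels), "k1" (the pictures are not rectified: a ray, as slopes to the right and down, at radius r is drawn at 1 + k1 r^2 times it, then the intrinsics apply), "rvec" (rotation vector, rad) and "tvec" (3), from world to camera coordinates, as OpenCV has them. Camera axes: x right, y down, z forward; pixel columns grow to the right and rows downward; lengths in mm; the calibration is good to about 2 mm. A picture is of the moment at which its call begins. There is no depth.
- finish_job(): hands the job in, once; it reports no verdict.
The state is a dict: "clock": time; "qpos": joint angles; "qd": joint speeds; "tau": joint torques, N m; "eef_pos": TCP position; "tool_rot": TCP orientation; "force": force on the tool from outside, world axes, zero at the start; "torque": the same for the moment, N m; "width": finger opening in mm.
Only numpy, scipy, OpenCV 4.12 (cv2) and the standard library are available. Lean on these libraries where they do the work, as an engineer would, in place of code of your own. Each camera call takes 0.05 s, during which the arm holds its last target. There are 200 camera calls.

## Working session

There is one attempt and no reset: what is moved stays moved. The work goes in short steps, Python scripts to look and compute and a tool call to move; the robot and the scene stay as the last step left them, time stands still between calls to the robot, and variables do not carry over. Pictures are saved under pics/ and viewed, about 8 in all and at most 12, crops included, and the job is handed in when it is done.

Besides the shell and the picture viewer there is one more tool, called after "Emit:" as name(argument=value, ...) on one line, values as JSON. apply_moves: Moves the arm, as the interface text tells. Shifts and turns lie within -1 to 1; 1 stands for 0.04 m of shift or 5 degrees of turn. Its arguments: {"type":"object","properties":{"commands":{"type":"array"},"claw":{"type":"number"}},"required":["commands"]}

```bash
mkdir -p pics; cat > h.py <<'E'
import numpy as np, cv2
from cell import readout, eyes
def grab(n,f=None):
    d=eyes.get_image(n)
    if f: cv2.imwrite(f,d['image'][:,:,::-1])
    return d
def ray(d,u,v):
    m=np.array(d['mtx']);p=np.array([(u-m[0,2])/m[0,0],(v-m[1,2])/m[1,1]])
    s=p.copy()
    for _ in range(30): s=p/(1+d['k1']*(s@s))
    R=cv2.Rodrigues(np.array(d['rvec'],float))[0];t=np.array(d['tvec'],float).ravel()
    return -R.T@t, R.T@np.array([s[0],s[1],1])
def onz(d,u,v,z):
    c,r=ray(d,u,v);return c+r*(z-c[2])/r[2]
def proj(d,P):
    R=cv2.Rodrigues(np.array(d['rvec'],float))[0];c=R@np.array(P,float)+np.array(d['tvec'],float).ravel()
    s=c[:2]/c[2];s=s*(1+d['k1']*(s@s));m=np.array(d['mtx']);return np.array([m[0,0]*s[0]+m[0,2],m[1,1]*s[1]+m[1,2]])
E
python3 - <<'E'
from h import *
import pickle
a={n:grab(n,f'pics/{n}0.png') for n in('top','side')}
pickle.dump(a,open('a.pkl','wb'))
for n in a: print(n,ray(a[n],280,210),a[n]['mtx'])
s=readout.read_state();print(s)
E
```

```text
top (array([ 426.6762362 ,   35.58957996, 1256.36329898]), array([ 0.13267863, -0.02176844, -0.99104085])) [[453.29588697   0.         283.09855838]
 [  0.         453.29588697 216.2930848 ]
 [  0.           0.           1.        ]]
side (array([459.48235931, 792.63843492, 775.39549486]), array([ 0.09836978, -0.78673461, -0.60952351])) [[393.04645491   0.         283.22405113]
 [  0.         393.04645491 213.50616436]
 [  0.           0.           1.        ]]
{'clock': 0.1, 'qpos': array([-1.28978403,  0.62925136,  0.03844743,  1.51825856, -0.02701561,
        0.99631706, -0.01999811]), 'qd': array([ 0.00039094, -0.00230646,  0.00084151, -0.00086647, -0.00064973,
       -0.0002969 ,  0.00012903]), 'tau': array([ 2.71683108e-03, -5.64534688e+01,  1.22999556e+00, -1.93977410e+01,
        1.11718118e-02,  5.35702886e-03, -7.06493509e-06]), 'eef_pos': array([220.71367544, 610.78357176, 230.4855934 ]), 'tool_rot': array([-1.57080195,  0.0017165 ,  1.22397547]), 'force': array([-0.05701177,  0.46372941,  0.15090377]), 'torque': array([-0.04660374,  0.01404613, -0.02824174]), 'width': 85.44782155561577}
```

View pics/top0.png

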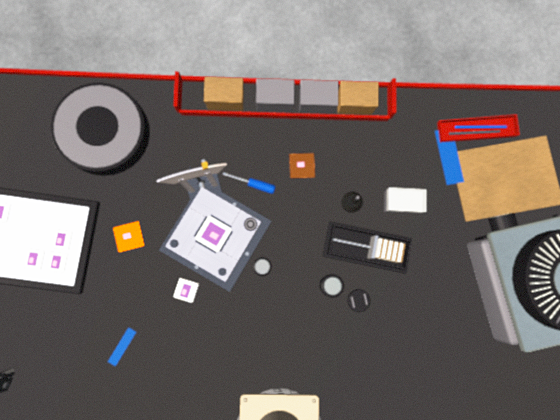

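View pics/side0.png

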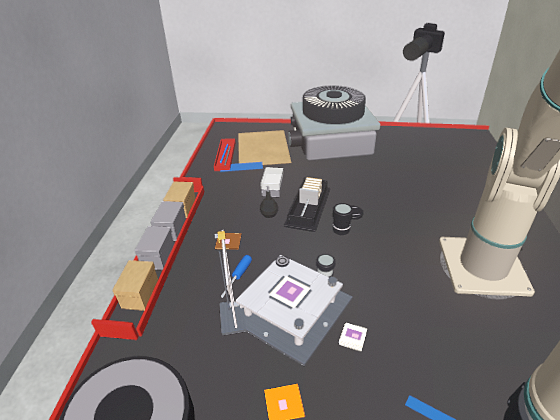

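```bash
python3 - <<'E'
import cv2
t=cv2.imread('pics/top0.png')[150:300,145:285];s=cv2.imread('pics/side0.png')[220:365,205:365]
t=cv2.resize(t,(560,600),interpolation=cv2.INTER_CUBIC)
s=cv2.resize(s,(660,598),interpolation=cv2.INTER_CUBIC)
cv2.imwrite('pics/t1.png',t);cv2.imwrite('pics/s1.png',s)
E
```

```text
(no output)
```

View pics/t1.png

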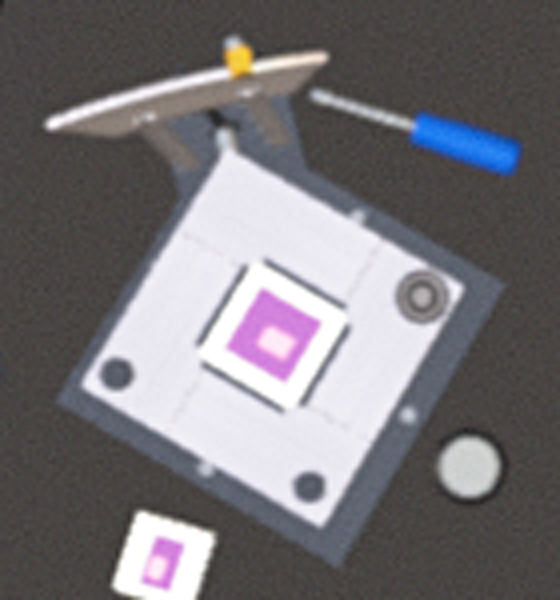

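View pics/s1.png

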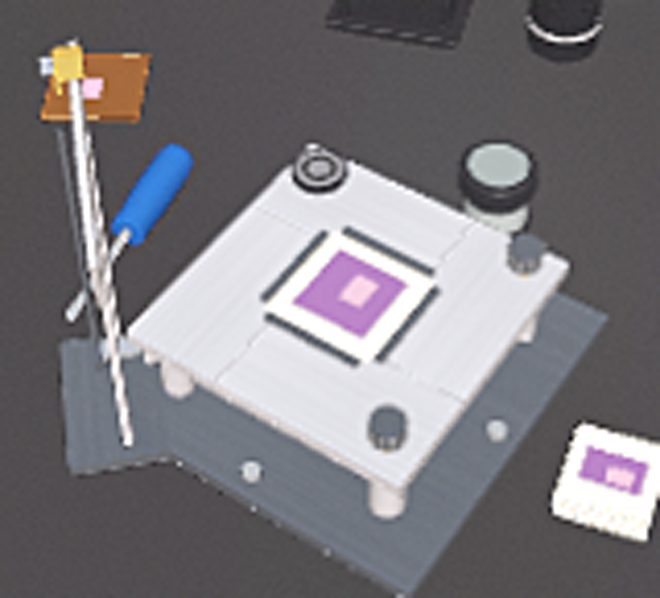

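```bash
cat > fit.py <<'E'
from h import *
import pickle
from scipy.optimize import least_squares
a=pickle.load(open('a.pkl','rb'))
T={(128.7,0,65):(228,150),(0,-128.7,65):(463,287),(-128.7,0,65):(324,527),(0,128.7,65):(83,385),(0,-158.4,12):(503,285),(-158.4,0,12):(340,565),(0,158.4,12):(60,400),
 (-102,0,85):(310,486),(0,102,85):(117,372),(0,-100,70):(421,297)}
S={(128.7,0,65):(130,335),(0,-128.7,65):(312,150),(-128.7,0,65):(567,265),(0,128.7,65):(405,482),(-158.4,0,12):(607,315),(0,158.4,12):(405,592),(0,-100,70):(320,168),(-102,0,85):(526,242),(0,102,85):(388,415)}
def W(p,P):
    c,s=np.cos(p[2]),np.sin(p[2]);return [p[0]+c*P[0]-s*P[1],p[1]+s*P[0]+c*P[1],P[2]]
obs=[('top',P,(144.6+u/4,149.6+v/4)) for P,(u,v) in T.items()]+[('side',P,(204.6+u/4.125,219.6+v/4.125)) for P,(u,v) in S.items()]
f=lambda p:np.concatenate([proj(a[n],W(p,P))-q for n,P,q in obs])
if __name__=='__main__':
    r=least_squares(f,[450,200,.2],loss='soft_l1');print(r.x)
    for o,e in zip(obs,f(r.x).reshape(-1,2)): print(o[0],o[1],e.round(1))
    p=r.x;np.save('p.npy',p)
    # rider body: front side x~141, unknown angle
    def rider(R,th): return W(p,(139,-R*np.sin(th),52+R*np.cos(th)))
    for R in (180,187,194):
        for th in (0,.1,.2,.3): print(R,th,proj(a['top'],rider(R,th)).round(1),proj(a['side'],rider(R,th)).round(1))
    print('obs',144.6+238/4,149.6+58/4,204.6+68/4.125,219.6+62/4.125)
    print('tip',proj(a['side'],W(p,(145,0,222))),'pad',W(p,(0,-100,70)),'tipW',W(p,(145,0,222)))
E
python3 fit.py
```

```text
[5.19857596e+02 1.83662182e+02 2.78085624e-01]
top (128.7, 0, 65) [-0.2 -0.4]
top (0, -128.7, 65) [ 0.3 -0.2]
top (-128.7, 0, 65) [-0.7  0.2]
top (0, 128.7, 65) [-0.8  0.2]
top (0, -158.4, 12) [ 1.1 -0.3]
top (-158.4, 0, 12) [-0.2  0.9]
top (0, 158.4, 12) [-1.4  0.3]
top (-102, 0, 85) [-0.5  0.4]
top (0, 102, 85) [-0.8  0.4]
top (0, -100, 70) [ 0.2 -0.1]
side (128.7, 0, 65) [-1.3 -1.6]
side (0, -128.7, 65) [-0.3 -2.5]
side (-128.7, 0, 65) [ 0.2 -1.4]
side (0, 128.7, 65) [-1.5  0.3]
side (-158.4, 0, 12) [ 0.4 -1. ]
side (0, 158.4, 12) [ 1.3 -0.4]
side (0, -100, 70) [-0.3 -0.5]
side (-102, 0, 85) [-0.1  0.2]
side (0, 102, 85) [-0.   0.5]
180 0 [189.5 169. ] [221.5 246.9]
180 0.1 [197.3 167.1] [221.1 241.4]
180 0.2 [205.  165.5] [220.7 236.8]
180 0.3 [212.7 164.1] [220.5 233.1]
187 0 [188.9 168.3] [221.1 244.3]
187 0.1 [197.1 166.4] [220.6 238.7]
187 0.2 [205.2 164.7] [220.3 233.9]
187 0.3 [213.2 163.2] [220.1 230.1]
194 0 [188.4 167.6] [220.7 241.8]
194 0.1 [196.9 165.6] [220.2 235.9]
194 0.2 [205.4 163.8] [219.9 231. ]
194 0.3 [213.7 162.3] [219.7 227.1]
obs 204.1 164.1 221.08484848484846 234.63030303030303
tip [219.203418   250.83606432] pad [np.float64(547.3091286936918), np.float64(87.50390921873395), 70] tipW [np.float64(659.2870916965602), np.float64(223.4669034551373), 222]
```

```bash
python3 - <<'E'
from h import *
from scipy.spatial.transform import Rotation as Ro
d=grab('wrist');s=readout.read_state()
R=Ro.from_euler('xyz',s['tool_rot']).as_matrix()
c,r=ray(d,d['mtx'][0][2],d['mtx'][1][2])
print('tool axes cols\n',R.round(3));print('cam in tool',R.T@(c-s['eef_pos']),'fwd',R.T@r)
Rc=cv2.Rodrigues(np.array(d['rvec'],float))[0];print('cam x in tool',R.T@Rc[0],d['mtx'],d['k1'])
E
```

```text
tool axes cols
 [[ 0.34  -0.    -0.94 ]
 [ 0.94  -0.001  0.34 ]
 [-0.001 -1.     0.   ]]
cam in tool [  -0.45924916 -142.23982475   70.33440972] fwd [ 1.81001830e-04  9.62409295e-01 -2.71603235e-01]
cam x in tool [ 9.99999872e-01 -3.02494955e-04 -4.05452277e-04] [[335.39283522   0.         277.80492737]
 [  0.         335.39283522 204.14429578]
 [  0.           0.           1.        ]] -0.040773381852245584
```

```bash
cat > plan.py <<'E'
import sys
from h import *
from scipy.spatial.transform import Rotation as Ro
def st(xs,ys,z):
    p=np.load('p.npy');c,s=np.cos(p[2]),np.sin(p[2]);return np.array([p[0]+c*xs-s*ys,p[1]+s*xs+c*ys,z])
def goalR(th,flip=1):
    p=np.load('p.npy');c,s=np.cos(p[2]),np.sin(p[2]);z=np.array([c,s,0.])
    R=np.array([np.cross([0,0,-1],z),[0,0,-1],z]).T
    return Ro.from_rotvec(z*th)*Ro.from_matrix(R)
def rows(P,RG,n=8,ms=.04,mt=5):
    s=readout.read_state();x=np.array(s['eef_pos']);R=Ro.from_euler('xyz',s['tool_rot'])
    print('t',round(s['clock'],2),'pos',x.round(1),'F',np.round(s['force'],1),'w',round(s['width']),'err',(P-x).round(1),'roterr deg',np.degrees((R.inv()*RG).as_rotvec()).round(1))
    out=[]
    for i in range(n):
        d=R.inv().apply(P-x);k=max(1,np.abs(d).max()/(ms*1000));d=d/k
        w=(R.inv()*RG).as_rotvec()
        if np.degrees(np.linalg.norm(w))>150 and w[1]<0: w=-w
        w=w/max(1,np.degrees(np.abs(w).max())/mt)
        out.append([round(float(v),2) for v in list(d/40)+list(np.degrees(w)/5)])
        x=x+R.apply(d);R=R*Ro.from_rotvec(w)
    print(out)
E
python3 -c "
from plan import *
rows(st(120,-35,305),goalR(0),30)"
```

```text
t 0.15 pos [220.7 610.9 230.6] F [-0.4 -1.2 -0.3] w 85 err [ 424.1 -427.9   74.4] roterr deg [ 1.000e-01  1.442e+02 -0.000e+00]
[[-0.47, -0.14, -1.0, 0.0, 1.0, -0.0], [-0.37, -0.13, -1.0, 0.0, 1.0, -0.0], [-0.28, -0.13, -1.0, 0.0, 1.0, -0.0], [-0.18, -0.13, -1.0, 0.0, 1.0, -0.0], [-0.09, -0.12, -1.0, 0.0, 1.0, -0.0], [-0.01, -0.12, -1.0, 0.0, 1.0, -0.0], [0.08, -0.12, -1.0, 0.0, 1.0, -0.0], [0.17, -0.13, -1.0, 0.0, 1.0, -0.0], [0.26, -0.13, -1.0, 0.0, 1.0, -0.0], [0.36, -0.13, -1.0, 0.0, 1.0, -0.0], [0.46, -0.14, -1.0, 0.0, 1.0, -0.0], [0.57, -0.14, -1.0, 0.0, 1.0, -0.0], [0.69, -0.15, -1.0, 0.0, 1.0, -0.0], [0.8, -0.15, -0.97, 0.0, 1.0, -0.0], [0.0, 0.0, 0.0, 0.0, 1.0, -0.0], [0.0, 0.0, 0.0, 0.0, 1.0, -0.0], [0.0, 0.0, 0.0, 0.0, 1.0, -0.0], [0.0, 0.0, 0.0, 0.0, 1.0, -0.0], [0.0, 0.0, 0.0, 0.0, 1.0, -0.0], [0.0, 0.0, 0.0, 0.0, 1.0, -0.0], [0.0, 0.0, 0.0, 0.0, 1.0, -0.0], [0.0, 0.0, 0.0, 0.0, 1.0, -0.0], [0.0, 0.0, 0.0, 0.0, 1.0, -0.0], [0.0, 0.0, 0.0, 0.0, 1.0, -0.0], [0.0, 0.0, 0.0, 0.0, 1.0, -0.0], [0.0, 0.0, 0.0, 0.0, 1.0, -0.0], [0.0, 0.0, 0.0, 0.0, 1.0, -0.0], [0.0, 0.0, 0.0, 0.0, 1.0, -0.0], [0.0, 0.0, 0.0, 0.0, 0.84, -0.0], [0.0, 0.0, 0.0, 0.0, 0.0, -0.0]]
```

Emit:
apply_moves(commands=[[[-0.47, -0.5, -1, 0, 1, 0], [-0.37, -0.5, -1, 0, 1, 0], [-0.28, -0.5, -1, 0, 1, 0], [-0.18, -0.5, -1, 0, 1, 0], [-0.09, 0, -1, 0, 1, 0], [0, 0, -1, 0, 1, 0], [0.08, 0, -1, 0, 1, 0], [0.17, 0, -1, 0, 1, 0]]])

```text
clock: 0.82
eef_pos: [440.3, 385.4, 303.4]
tool_rot: [-1.566, 0.008, 0.518]
force: [0.2, 0.6, 0.3]
width: 85.8
```

```bash
python3 -c "
from plan import *
rows(st(120,-35,310),goalR(0),8)"
```

```text
t 0.82 pos [440.3 385.4 303.4] F [0.2 0.6 0.3] w 86 err [ 204.6 -202.4    6.6] roterr deg [  0.2 103.8  -0.6]
[[0.28, -0.03, -1.0, 0.0, 1.0, -0.01], [0.38, -0.03, -1.0, 0.0, 1.0, -0.01], [0.48, -0.03, -1.0, 0.0, 1.0, -0.01], [0.59, -0.03, -1.0, 0.0, 1.0, -0.01], [0.72, -0.04, -1.0, 0.0, 1.0, -0.01], [0.86, -0.04, -1.0, 0.0, 1.0, -0.01], [0.19, -0.01, -0.19, 0.0, 1.0, -0.01], [0.0, 0.0, 0.0, 0.0, 1.0, -0.01]]
```

Emit:
apply_moves(commands=[[[0.28, -0.1, -1, 0, 1, 0], [0.38, -0.1, -1, 0, 1, 0], [0.48, 0, -1, 0, 1, 0], [0.59, 0, -1, 0, 1, 0], [0.72, 0, -1, 0, 1, 0], [0.86, 0, -1, 0, 1, 0], [0.19, 0, -0.19, 0, 1, 0], [0, 0, 0, 0, 1, 0]]])

```text
clock: 1.48
eef_pos: [627.8, 186.0, 308.4]
tool_rot: [-1.579, 0.006, -0.228]
force: [-0.1, 0.3, -0.2]
width: 85.3
```

Emit:
apply_moves(commands=[[[0, 0, 0, 0, 1, 0], [0, 0, 0, 0, 1, 0], [0, 0, 0, 0, 1, 0], [0, 0, 0, 0, 1, 0], [0, 0, 0, 0, 1, 0], [0, 0, 0, 0, 1, 0], [0, 0, 0, 0, 1, 0], [0, 0, 0, 0, 1, 0]]])

```text
clock: 2.15
eef_pos: [627.9, 180.8, 304.6]
tool_rot: [-1.588, -0.001, -0.971]
force: [0.8, 1.2, 0.7]
width: 85.4
```

```bash
python3 -c "
from plan import *
rows(st(120,-35,310),goalR(0),8)"
```

```text
t 2.15 pos [627.9 180.8 304.6] F [0.8 1.2 0.7] w 85 err [16.9  2.2  5.4] roterr deg [ 1.  18.5  0.2]
[[0.19, -0.14, 0.38, 0.05, 1.0, 0.01], [0.0, 0.0, 0.0, 0.05, 1.0, 0.01], [0.0, 0.0, 0.0, 0.05, 1.0, 0.01], [0.0, 0.0, 0.0, 0.04, 0.69, 0.01], [0.0, 0.0, 0.0, -0.0, 0.0, -0.0], [0.0, 0.0, 0.0, -0.0, -0.0, -0.0], [0.0, 0.0, 0.0, -0.0, -0.0, -0.0], [0.0, 0.0, 0.0, -0.0, -0.0, -0.0]]
```

Emit:
apply_moves(commands=[[[0.19, -0.14, 0.38, 0.05, 1, 0], [0, 0, 0, 0.05, 1, 0], [0, 0, 0, 0.05, 1, 0], [0, 0, 0, 0.04, 0.7, 0], [0, 0, 0, 0, 0, 0], [0, 0, 0, 0, 0, 0]]])

```text
clock: 2.65
eef_pos: [643.8, 184.3, 307.0]
tool_rot: [-1.576, -0.004, -1.31]
force: [0.3, 0.3, 0.5]
width: 85.7
```

```bash
python3 -c "
from plan import *
import pickle
rows(st(120,-35,310),goalR(0),1)
d=grab('wrist','pics/w1.png');pickle.dump(d,open('w1.pkl','wb'))
for th in (0,.15,.2): print(th,proj(d,st(145,-170*np.sin(th),52+170*np.cos(th))))
"
```

```text
t 2.65 pos [643.8 184.3 307. ] F [0.3 0.3 0.5] w 86 err [ 1.1 -1.3  3. ] roterr deg [ 0.3 -1.   0.2]
[[0.04, -0.07, 0.02, 0.05, -0.2, 0.04]]
0 [229.00437512 173.15510147]
0.15 [266.06384515 171.93994226]
0.2 [278.15676159 171.32633262]
```

View pics/w1.png

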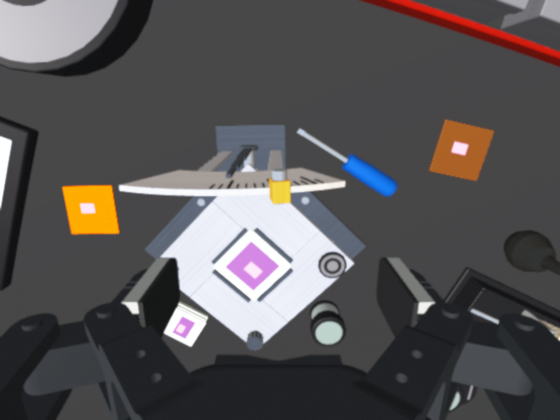

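```bash
python3 -c "
import cv2
i=cv2.imread('pics/w1.png')[135:215,200:310]
cv2.imwrite('pics/w1c.png',cv2.resize(i,(770,560),interpolation=cv2.INTER_CUBIC))"
```

```text
(no output)
```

View pics/w1c.png

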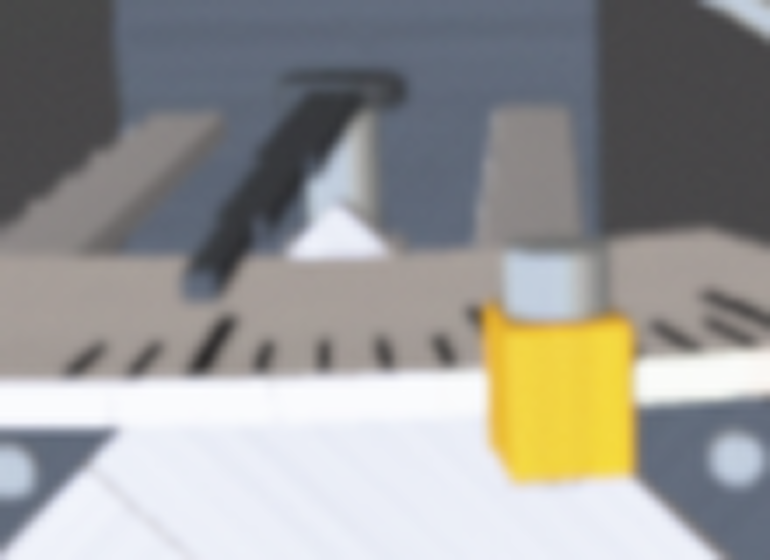

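```bash
python3 -c "
from plan import *
import pickle
d=pickle.load(open('w1.pkl','rb'))
for x,R in((137,194),(142,194),(130,194),(148,187),(143,187),(137,173)):
  print(x,R,[proj(d,st(x,-R*np.sin(t),52+R*np.cos(t))).round(1).tolist() for t in (0,np.radians(8),.16,.18,.2,.22)])
"
```

```text
137 194 [[224.5, 193.0], [267.8, 191.5], [274.0, 191.1], [280.0, 190.8], [286.0, 190.4], [292.0, 190.0]]
142 194 [[224.0, 185.2], [267.6, 183.7], [273.8, 183.4], [279.9, 183.1], [285.9, 182.7], [291.9, 182.3]]
130 194 [[225.2, 203.8], [268.1, 202.2], [274.2, 201.8], [280.2, 201.4], [286.2, 201.0], [292.0, 200.6]]
148 187 [[225.1, 173.5], [266.1, 172.2], [272.0, 171.9], [277.7, 171.7], [283.4, 171.4], [289.0, 171.0]]
143 187 [[225.5, 181.2], [266.3, 179.9], [272.2, 179.6], [277.9, 179.3], [283.5, 179.0], [289.1, 178.6]]
137 173 [[229.1, 185.5], [264.3, 184.3], [269.4, 184.0], [274.3, 183.8], [279.2, 183.5], [284.1, 183.2]]
```

Emit:
apply_moves(commands=[[[0, 0.1, 0.9, 0, -0.2, 0], [0, 0.1, 0.9, 0, 0, 0], [0, 0.1, 0.2, 0, 0, 0], [0, 0, 0, 0, 0, 0]]])

```text
clock: 3.03
eef_pos: [718.4, 205.0, 291.2]
tool_rot: [-1.585, 0.001, -1.289]
force: [-0.5, -0.2, 0.7]
width: 85.6
```

```bash
python3 -c "
from plan import *
import pickle
rows(st(0,-101.5,110),goalR(0.186),8)
d=grab('wrist','pics/w2.png');pickle.dump(d,open('w2.pkl','wb'))
u,v=proj(d,st(140,-20,222)).astype(int);u-=55;v-=40;print(u,v)
cv2.imwrite('pics/w2c.png',cv2.resize(d['image'][v:v+80,u:u+110,::-1],(770,560),interpolation=cv2.INTER_CUBIC))
for x,R in((145,170),(145,180),(137,173),(137,194),(142,194),(146,187)):
  print(x,R,[((proj(d,st(x,-R*np.sin(t),52+R*np.cos(t)))-[u,v]+.5)*7).round(0).tolist() for t in (0,np.radians(8),.16,.18,.2,.22)])
"
```

```text
t 3.03 pos [718.4 205.  291.2] F [-0.5 -0.2  0.7] w 86 err [-170.6 -118.9 -181.2] roterr deg [ 0.8  0.1 10.6]
[[0.35, 0.95, -1.0, 0.08, 0.01, 1.0], [0.42, 0.9, -1.0, 0.08, 0.01, 1.0], [0.5, 0.85, -1.0, 0.01, 0.0, 0.12], [0.51, 0.84, -1.0, -0.0, -0.0, -0.0], [0.46, 0.76, -0.9, -0.0, 0.0, -0.0], [0.0, 0.0, 0.0, -0.0, 0.0, -0.0], [0.0, 0.0, 0.0, -0.0, 0.0, -0.0], [0.0, 0.0, 0.0, -0.0, 0.0, -0.0]]
203 249
145 170 [[197.0, 244.0], [431.0, 236.0], [465.0, 234.0], [498.0, 231.0], [531.0, 228.0], [563.0, 225.0]]
145 180 [[183.0, 296.0], [442.0, 288.0], [479.0, 285.0], [515.0, 282.0], [551.0, 279.0], [587.0, 275.0]]
137 173 [[196.0, 329.0], [435.0, 321.0], [470.0, 319.0], [503.0, 316.0], [537.0, 312.0], [570.0, 309.0]]
137 194 [[165.0, 453.0], [458.0, 442.0], [500.0, 439.0], [541.0, 435.0], [581.0, 430.0], [622.0, 425.0]]
142 194 [[163.0, 406.0], [457.0, 396.0], [500.0, 392.0], [541.0, 388.0], [582.0, 384.0], [622.0, 379.0]]
146 187 [[172.0, 326.0], [449.0, 317.0], [489.0, 314.0], [528.0, 311.0], [566.0, 307.0], [604.0, 303.0]]
```

View pics/w2c.png

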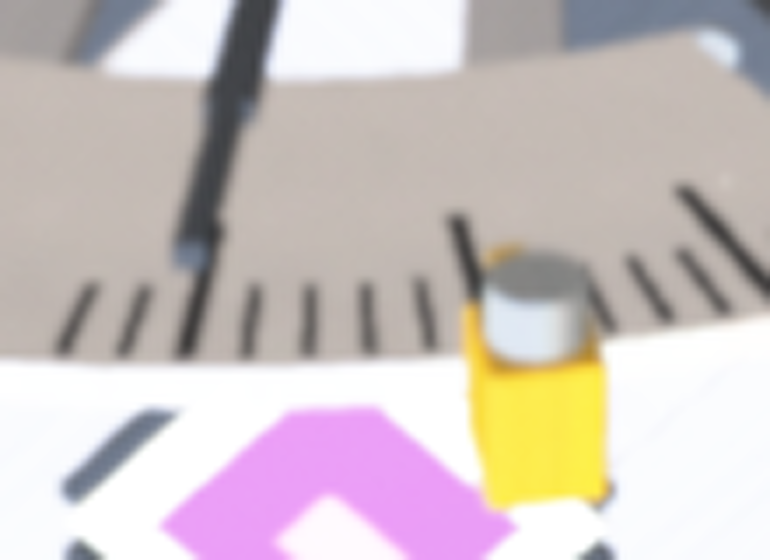

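Emit:
apply_moves(commands=[[[0.37, -0.15, -1, 0.08, 0, 0], [0.37, -0.15, -1, 0, 0, 0], [0.37, 0, -1, 0, 0, 0], [0.37, 0, -1, 0, 0, 0], [0.37, 0, -0.9, 0, 0, 0.7], [0, 0, 0, 0, 0, 0.7], [0, 0, 0, 0, 0, 0.7]]], claw=0)

```text
clock: 3.67
eef_pos: [538.9, 83.0, 300.7]
tool_rot: [-1.586, 0.195, -1.272]
force: [1.0, 0.8, 0.1]
width: 0.5
```

```bash
python3 -c "
from plan import *
rows(st(0,-101.5,100),goalR(0.186),8)"
```

```text
t 3.67 pos [538.9  83.  300.7] F [1.  0.8 0.1] w 1 err [   8.9    3.1 -200.7] roterr deg [ 1.1  1.2 -0.5]
[[0.2, 1.0, 0.06, 0.22, 0.23, -0.1], [0.19, 1.0, 0.05, -0.0, 0.0, 0.0], [0.19, 1.0, 0.05, -0.0, -0.0, -0.0], [0.19, 1.0, 0.05, -0.0, -0.0, -0.0], [0.17, 0.93, 0.04, -0.0, -0.0, -0.0], [-0.0, -0.0, 0.0, -0.0, -0.0, -0.0], [0.0, 0.0, 0.0, -0.0, -0.0, -0.0], [0.0, 0.0, 0.0, -0.0, -0.0, -0.0]]
```

Emit:
apply_moves(commands=[[[0.2, 1, 0.06, 0.22, 0.23, -0.1], [0.19, 1, 0.05, 0, 0, 0], [0.19, 1, 0.05, 0, 0, 0], [0.19, 1, 0.05, 0, 0, 0], [0.17, 0.8, 0.04, 0, 0, 0], [0, 0, 0, 0, 0, 0]]])

```text
clock: 4.17
eef_pos: [547.3, 79.0, 109.0]
tool_rot: [-1.554, 0.188, -1.296]
force: [-0.8, -0.5, 0.1]
width: 0.1
```

```bash
python3 -c "
from plan import *
rows(st(0,-101.5,80),goalR(0.186),3)
d=grab('wrist','pics/w3.png')
print(proj(d,st(0,-100,70)))"
```

```text
t 4.17 pos [547.3  79.  109. ] F [-0.8 -0.5  0.1] w 0 err [  0.4   7.1 -29. ] roterr deg [-1.  -0.2 -0.1]
[[-0.03, 0.75, 0.05, -0.2, -0.04, -0.03], [-0.0, -0.0, 0.0, -0.0, 0.0, 0.0], [0.0, 0.0, 0.0, -0.0, -0.0, -0.0]]
[277.5265062  228.28406103]
```

View pics/w3.png

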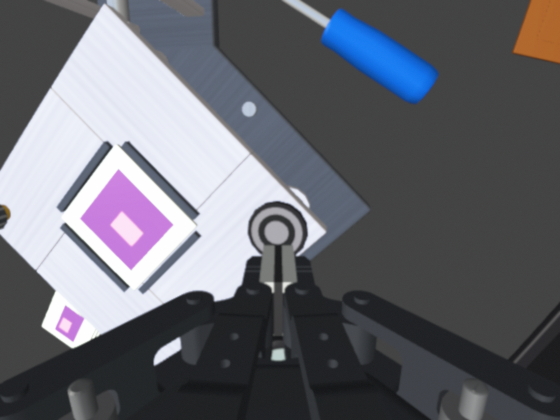

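Emit:
apply_moves(commands=[[[-0.03, 0.72, 0.03, -0.2, 0, 0], [0, 0, 0, 0, 0, 0], [0, 0, 0, 0, 0, 0]]])

```text
clock: 4.47
eef_pos: [550.8, 84.9, 89.9]
tool_rot: [-1.561, 0.187, -1.294]
force: [-0.5, -0.7, 0.6]
width: -0.0
```

```bash
python3 -c "
from plan import *
rows(st(-1,-101.5,70),goalR(0.186),3)"
```

```text
t 4.47 pos [550.8  84.9  89.9] F [-0.5 -0.7  0.6] w 0 err [ -4.    0.9 -19.9] roterr deg [-0.6 -0.1 -0. ]
[[0.04, 0.5, -0.1, -0.12, -0.02, -0.01], [0.0, 0.0, 0.0, -0.0, 0.0, -0.0], [0.0, 0.0, 0.0, -0.0, 0.0, -0.0]]
```

Emit:
apply_moves(commands=[[[0.05, 0.25, -0.1, -0.1, 0, 0], [0.02, 0.15, 0, 0, 0, 0], [0, 0.05, 0, 0, 0, 0], [0, 0, 0, 0, 0, 0]]])

```text
clock: 4.8
eef_pos: [550.3, 84.1, 78.3]
tool_rot: [-1.558, 0.185, -1.291]
force: [1.0, 0.2, 0.8]
width: 0.1
```

```bash
python3 -c "
from plan import *
rows(st(-1,-101.5,70),goalR(0.186),1)"
```

```text
t 4.8 pos [550.3  84.1  78.3] F [1.  0.2 0.8] w 0 err [-3.5  1.6 -8.3] roterr deg [-0.7  0.1  0.1]
[[-0.02, 0.22, -0.08, -0.14, 0.02, 0.01]]
```

Emit:
apply_moves(commands=[[[-0.01, 0.1, -0.06, -0.1, 0, 0], [0.02, 0.1, -0.03, 0, 0, 0], [0.02, 0.1, 0, 0, 0, 0], [0.02, 0.08, 0, 0, 0, 0]]])

```text
clock: 5.13
eef_pos: [548.0, 83.1, 64.7]
tool_rot: [-1.563, 0.184, -1.291]
force: [-1.2, -1.0, 5.8]
width: -0.1
```

Emit:
apply_moves(commands=[[[0.02, 0.1, 0, 0, 0, 0], [0.02, 0.1, 0, 0, 0, 0], [0, 0, 0, 0, 0, 0]]])

```text
clock: 5.38
eef_pos: [548.1, 82.6, 56.4]
tool_rot: [-1.563, 0.185, -1.292]
force: [-0.5, -0.1, 6.0]
width: -0.3
```

```bash
python3 -c "
from plan import *
rows(st(-1,-101.6,51.3),goalR(0.186),1)"
```

```text
t 5.38 pos [548.1  82.6  56.4] F [-0.5 -0.1  6. ] w 0 err [-1.4  3.1 -5.1] roterr deg [-0.5  0.   0.1]
[[-0.06, 0.14, -0.01, -0.09, 0.01, 0.01]]
```

Emit:
apply_moves(commands=[[[-0.03, 0.05, 0, 0, 0, 0], [-0.03, 0.03, 0, 0, 0, 0], [0, 0, 0, 0, 0, 0]]])

```text
clock: 5.63
eef_pos: [548.2, 82.5, 54.2]
tool_rot: [-1.562, 0.182, -1.294]
force: [-1.7, 1.8, 6.7]
width: -0.2
```

```bash
python3 -c "
from plan import *
rows(st(-1,-101.6,51.3),goalR(0.186),1)
d=grab('side');t=grab('top')
for n,e in (('side',d),('top',t)): print(n,[(proj(e,st(145,-170*np.sin(q),52+170*np.cos(q)))).round(1).tolist() for q in (0,.1,.15,.186,.2)])
a=cv2.resize(d['image'][220:320,190:270,::-1],(480,600),interpolation=cv2.INTER_CUBIC)
b=cv2.resize(t['image'][140:240,175:228,::-1],(318,600),interpolation=cv2.INTER_CUBIC)
cv2.imwrite('pics/p1.png',np.hstack([a,b]))
rows(st(-1,-101.6,51.3),goalR(0.186),1)"
```

```text
t 5.63 pos [548.2  82.5  54.2] F [-1.7  1.8  6.7] w 0 err [-1.4  3.2 -2.9] roterr deg [-0.5 -0.1  0.2]
[[-0.07, 0.09, -0.01, -0.11, -0.02, 0.05]]
side [[219.2, 250.8], [218.8, 245.6], [218.7, 243.3], [218.6, 241.8], [218.5, 241.2]]
top [[189.6, 167.5], [196.9, 165.8], [200.5, 165.0], [203.1, 164.5], [204.2, 164.3]]
t 5.73 pos [548.1  82.6  54.3] F [-0.9 -0.3  8.1] w 0 err [-1.3  3.1 -3. ] roterr deg [-0.5 -0.1  0.2]
[[-0.07, 0.09, -0.01, -0.11, -0.02, 0.05]]
```

View pics/p1.png

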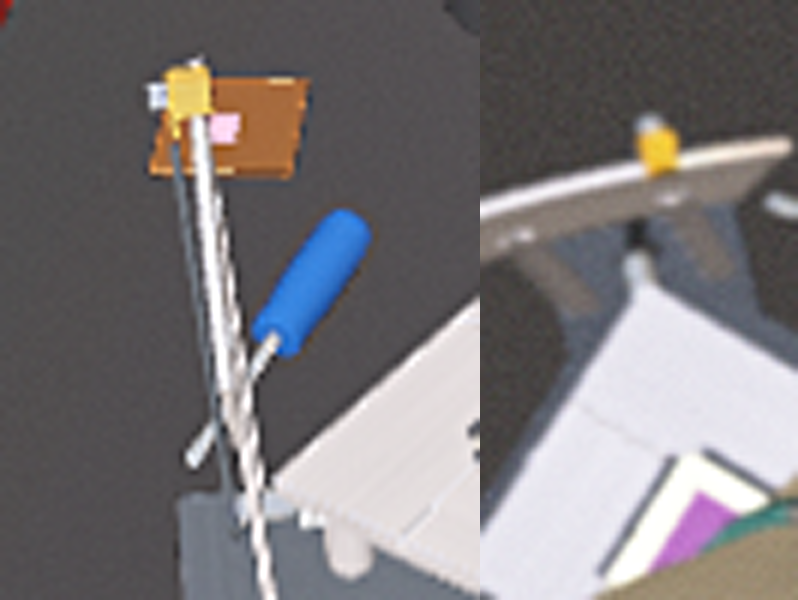

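Emit:
apply_moves(commands=[[[0.01, 0.05, 0, 0, 0, 0], [0.01, 0.05, 0, 0, 0, 0], [0, 0.01, 0, 0, 0, 0]]])

```text
clock: 5.98
eef_pos: [548.2, 82.5, 50.9]
tool_rot: [-1.561, 0.184, -1.295]
force: [-1.5, -0.3, 7.9]
width: -0.0
```

```bash
cat >> plan.py <<'E'
def tilt():
    s=readout.read_state();p=np.load('p.npy');c,q=np.cos(p[2]),np.sin(p[2]);x=s['eef_pos']-np.array([p[0],p[1],0])
    y=-(-q*x[0]+c*x[1]);z=s['eef_pos'][2]-52
    # |y| sin + z cos = 18
    print('t',round(s['clock'],2),'xs',round(c*x[0]+q*x[1],1),'ys',round(-y,1),'z',round(z+52,2),'F',np.round(s['force'],1),'tilt',round(float(np.arcsin(18/np.hypot(y,z))-np.arctan2(z,y)),4))
E
python3 -c "
from plan import *
tilt()"
```

```text
t 5.98 xs -0.6 ys -105.0 z 50.85 F [-1.5 -0.3  7.9] tilt 0.1832
```

Tilt is about 0.183. I'll look at the pointer and rider from the side.

```bash
python3 -c "
from plan import *
import pickle
d=[grab('side') for _ in range(3)]
m=lambda L:np.mean([x['image'].astype(float) for x in L],0)
c=lambda im:cv2.resize(im[228:268,205:240,::-1],(525,600),interpolation=cv2.INTER_CUBIC)
h=c(pickle.load(open('a.pkl','rb'))['side']['image'].astype(float))
cv2.imwrite('pics/p2.png',np.hstack([h[:,:270],c(m(d))]))
tilt()"
```

```text
t 6.13 xs -0.6 ys -105.0 z 51.0 F [-0.8 -1.4  8.2] tilt 0.1818[ WARN:0@3.082] global loadsave.cpp:1063 imwrite_ Unsupported depth image for selected encoder is fallbacked to CV_8U.
```

View pics/p2.png

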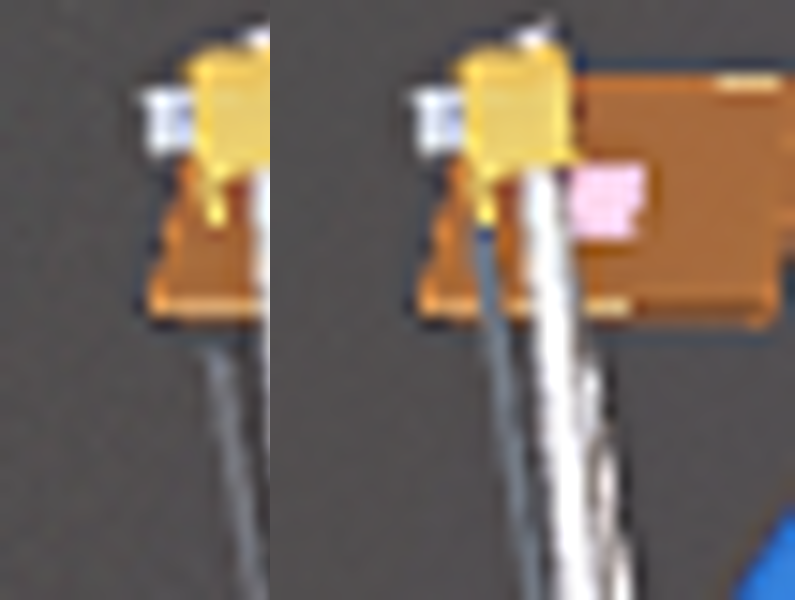

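Emit:
apply_moves(commands=[[[0, 0.015, 0, 0, 0, 0], [0, 0, 0, 0, 0, 0], [0, 0, 0, 0, 0, 0], [0, 0, 0, 0, 0, 0], [0, 0, 0, 0, 0, 0], [0, 0, 0, 0, 0, 0]]])

```text
clock: 6.63
eef_pos: [548.2, 82.5, 52.7]
tool_rot: [-1.56, 0.188, -1.296]
force: [-1.4, -1.3, 7.8]
width: -0.1
```

```bash
python3 -c "
from plan import *
tilt()"
```

```text
t 6.63 xs -0.5 ys -105.1 z 52.66 F [-1.4 -1.3  7.8] tilt 0.1658
```

Emit:
apply_moves(commands=[[[0, 0.035, 0, 0, 0, 0], [0, 0.035, 0, 0, 0, 0], [0, 0.012, 0, 0, 0, 0]]])

```text
clock: 6.88
eef_pos: [548.2, 82.5, 50.7]
tool_rot: [-1.559, 0.19, -1.296]
force: [-1.6, -0.6, 8.0]
width: 0.1
```

```bash
python3 -c "
from plan import *
tilt(); grab('side'); tilt(); grab('side'); tilt()"
```

```text
t 6.88 xs -0.6 ys -105.0 z 50.65 F [-1.6 -0.6  8. ] tilt 0.185
t 6.93 xs -0.5 ys -105.0 z 50.71 F [-0.4 -1.3  7.8] tilt 0.1845
t 6.98 xs -0.5 ys -105.0 z 50.74 F [-1.4 -1.5  7.5] tilt 0.1842
```

```bash
python3 -c "
from plan import *
L=[]
for i in range(26):
    L.append(grab('side')['image'].astype(float))
    if i%8==0: tilt()
tilt()
im=np.mean(L,0).astype(np.uint8)[232:257,207:232,::-1]
cv2.imwrite('pics/p3.png',cv2.resize(im,(600,600),interpolation=cv2.INTER_CUBIC))"
```

```text
t 7.03 xs -0.6 ys -105.0 z 50.75 F [-1.2 -1.3  8.2] tilt 0.1842
t 7.43 xs -0.5 ys -105.0 z 50.74 F [-0.7 -1.6  7.2] tilt 0.1842
t 7.83 xs -0.5 ys -105.0 z 50.74 F [-1.6 -0.4  8.1] tilt 0.1843
t 8.23 xs -0.5 ys -105.0 z 50.75 F [-1.4 -1.   7.7] tilt 0.1842
t 8.28 xs -0.5 ys -105.0 z 50.76 F [-2.  -1.2  7.8] tilt 0.1841
```

View pics/p3.png

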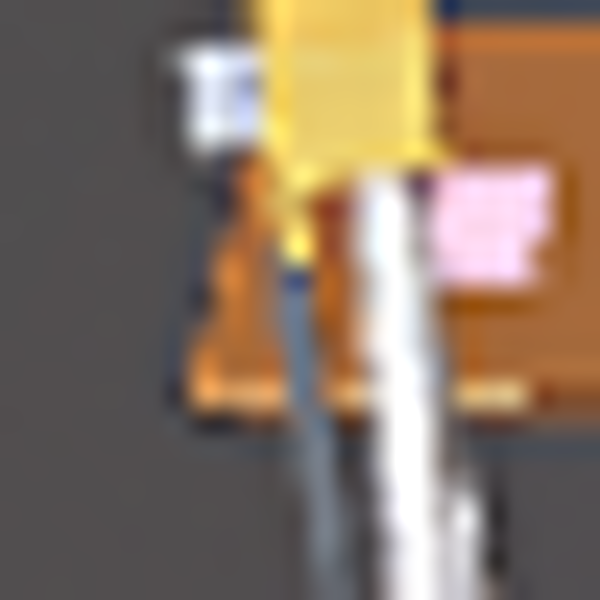

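Emit:
apply_moves(commands=[[[0, -0.02, 0, 0, 0, 0], [-0.01, -0.04, 0, 0, 0, 0], [-0.01, -0.04, 0, 0, 0, 0], [-0.01, -0.04, 0, 0, 0, 0], [-0.01, -0.04, 0, 0, 0, 0], [-0.01, -0.04, 0, 0, 0, 0], [-0.01, -0.04, 0, 0, 0, 0], [-0.01, -0.04, 0, 0, 0, 0]]])

```text
clock: 8.95
eef_pos: [548.0, 83.1, 65.1]
tool_rot: [-1.558, 0.194, -1.298]
force: [-0.2, -0.2, 4.5]
width: 0.1
```

```bash
python3 -c "
from plan import *
tilt()"
```

```text
t 8.95 xs -0.5 ys -104.4 z 65.11 F [-0.2 -0.2  4.5] tilt 0.047
```

Emit:
apply_moves(commands=[[[-0.005, -0.025, 0, 0, 0, 0], [-0.005, -0.025, 0, 0, 0, 0], [-0.005, -0.025, 0, 0, 0, 0], [-0.005, -0.025, 0, 0, 0, 0]]])

```text
clock: 9.28
eef_pos: [547.8, 83.7, 69.5]
tool_rot: [-1.558, 0.196, -1.297]
force: [0.8, 0.9, 3.1]
width: -0.1
```

Emit:
apply_moves(commands=[[[-0.005, -0.025, 0, 0, 0, 0], [-0.005, -0.025, 0, 0, 0, 0], [-0.005, -0.025, 0, 0, 0, 0], [-0.005, -0.025, 0, 0, 0, 0]]])

```text
clock: 9.62
eef_pos: [547.5, 83.7, 73.0]
tool_rot: [-1.559, 0.195, -1.297]
force: [0.6, 0.3, 0.3]
width: 0.4
```

```bash
python3 -c "
from plan import *
tilt()"
```

```text
t 9.62 xs -0.8 ys -103.8 z 73.03 F [0.6 0.3 0.3] tilt -0.0291
```

Emit:
apply_moves(commands=[[[0, -0.2, 0, 0, 0, 0], [0, -0.6, 0, 0, 0, 0], [0, -1, 0, 0, 0, 0], [0, -1, 0, 0, 0, 0], [0, -1, 0, 0, 0, 0], [0, -1, 0, 0, 0, 0], [0, -0.3, 0, 0, 0, 0], [0, 0, 0, 0, 0, 0]]])

```text
clock: 10.28
eef_pos: [554.2, 40.6, 282.1]
tool_rot: [-1.568, 0.191, -1.302]
force: [0.9, 1.2, -1.1]
width: -0.4
```

```bash
python3 -c "
from plan import *
import pickle
tilt()
d=grab('side');a=pickle.load(open('a.pkl','rb'))['side']
df=np.abs(cv2.GaussianBlur(d['image'],(3,3),0).astype(int)-cv2.GaussianBlur(a['image'],(3,3),0)).max(2)
for n,(x0,x1,y0,y1) in dict(scale=(210,245,228,335),stage=(245,352,255,360),stack=(338,370,320,352),driver=(230,252,252,282),loupe=(314,336,250,275)).items():
  q=df[y0:y1,x0:x1];print(n,(q>40).sum(),q.mean().round(1), np.argwhere(q>40)[:4].tolist())
b=cv2.resize(d['image'][220:365,205:365,::-1],(660,598))
cv2.imwrite('pics/end.png',b)"
```

```text
t 10.28 xs -6.3 ys -146.9 z 282.1 F [ 0.9  1.2 -1.1] tilt -0.9365
scale 0 1.7 []
stage 0 1.8 []
stack 0 1.4 []
driver 0 1.7 []
loupe 0 1.8 []
```

View pics/end.png

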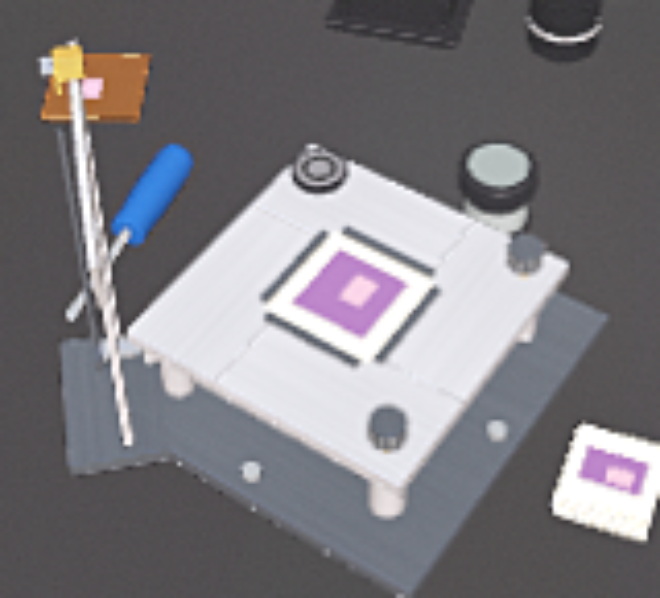

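The plate is back home, and the picture matches the start with nothing displaced.

```bash
python3 -c "
from cell import finish_job
print(finish_job())"
```

```text
the job is handed in; nothing more can be done
None
```

I pressed the thumb pad down until the pointer stood level with the rider, held it there, eased the plate home and took the hand away. The job was handed in at about 10.3 s; no verdict was reported.

- **Rider setting:** the wrist camera put the rider at about 0.186 rad. The blade, the clamp face and the scale's 2-degree lines agreed within roughly 0.003.
- **Hold:** I held the plate at about 0.184 rad for 1.4 s with roughly 8 N on the pad. In the side view the pointer tip met the end of the blade. That view resolves only about 0.02 rad per pixel; on its own it put the rider a little lower, at 0.165–0.18. So I relied on the wrist picture and the fingertip height.
- **Interrupted first hold:** before the final hold, the first attempt drifted back from about 0.183 to 0.166 rad. The arm creeps upward during rows that command no motion. I pressed back down to 0.185 rad at most, and the reading stayed below the 0.186 estimate throughout.
- **Release:** the fingers rose at about 10–25 mm/s. The force fell smoothly to zero as the fingertips passed 69.5–73 mm, about where the home pad top (70 mm) should be.
- **Last check:** the final side picture matched the starting one with no changed pixels around the stage, scale, slide, loupe, screwdriver and the slide mount beside the stage. I did not compare the rest of the table.

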